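# Top up a sprung module magazine and put its dust cover on

### The arm

A 6-joint arm with a two-finger parallel gripper is mounted at the origin on a cart in front of the work surface, level with it; the furniture and walls round the work are solid. World frame = base frame: x ahead of the robot, y to its left, z up, the work surface at z = 0. Lengths are in mm, angles in rad, forces in N, time in s.
With the tool pointing down it reaches from about 275 to 1000 mm from the base axis. Payload 8.4 kg.
Tool frame: the origin (TCP) lies midway between the tips of the shut fingers; the grasp point (between the pads) lies 19 mm behind it; z points along the fingers, y is the direction in which the jaws open and shut (so a half turn about z gives the same grasp; the last joint's range is limited). The gripper opens to 85 mm and grips with 20 to 120 N. Pads are 22 mm wide; open, the fingers measure 114 mm over their backs; the gripper's body (76 mm by 85 mm) begins 54 mm behind the grasp point. The pads swing forward as they close: fully open they stand 13 mm farther back than shut.
Start: joints at [-1.212, 0.353, 1.633, -0, 1.155, -0.002], TCP at [220.638, -584.762, 231.281] pointing down, gripper open.
Joint ranges: [-2.63, 2.63], [-0.92, 2.1], [0.06, 2.66], [-1.3, 4.44], [0, 2.69], [-3.02, 3.02]. Speed limits (rad/s): [2.22, 2.22, 2.79, 3.14, 3.14, 3.14].

### API

Orientations are given as [roll, pitch, yaw] about the fixed x, y, z axes, in that order (R = Rz(yaw) Ry(pitch) Rx(roll)).
In Python, from rig import * gives the robot as it stands.
- The arm moves only by the tool play_rows, never from a script. Its argument "moves" is a list of rows, each a list of 3 entries, a list of its own where there are three numbers: the shift along the tool's x, y, z in m, then the turn, a rotation vector about the tool's x, y, z in rad, then the opening in per cent of the stroke, from 0 (shut) to 100 (fully open). In form: [[[x, y, z], [rx, ry, rz], fingers], ...]. A call has 1 to 20 rows; each row shifts and turns the commanded pose from where the row before left it, along the tool's axes as they then stand; what a row does not reach is not made up. A row lasts 1/10 s, in which the tool goes at most 50 mm and 8.59 degrees, less where a joint would pass 70% of its speed; a pose out of reach is approached as far as the arm can. A call is refused whole if a number of a shift passes 0.05 or a number of a turn 0.15, either way. A call with a gripper value outside its range is refused whole. The fingers move at their own pace and stop on an object; "squeeze" is the grip in N (left out, the last holds). Time passes only in rows, so rows that do not move let the fingers close. It gives the time, the measured TCP pose, the force and the opening at its end, in the units of the state.
- sense(): the state, without advancing time (a new reading comes with each control period).
- grab_frame(name): name is "side" or "top"; returns a dict with "pixels" (400x640x3 uint8, red, green, blue), "intrinsics" (3x3 intrinsics, pixels), "R" (3x3) and "t" (3): a world point X has camera coordinates R X + t. Camera axes: x right, y down, z forward; pixel columns grow to the right and rows downward; lengths in mm; the calibration is good to about 2 mm. A picture is of the moment at which its call begins. There is no depth.
- sign_off(): hands the job in, once; it reports no verdict.
The state is a dict: "clock": time; "qpos": joint angles; "qvel": joint speeds; "joint_efforts": joint torques, N m; "eef_pos": TCP position; "tcp_rot": TCP orientation; "contact_force": force on the tool from outside, world axes, zero at the start; "wrist_torque": the same for the moment, N m; "opening": opening from 0.0 (shut) to 1.0 (fully open).
Only numpy, scipy, OpenCV 4.12 (cv2) and the standard library are available. Lean on these libraries where they do the work, as an engineer would, in place of code of your own. Each camera call takes 0.05 s, during which the arm holds its last target. There are 200 camera calls.

### The job

Top up the small spring-loaded magazine: put the module that lies by itself on the worktop flat into the magazine's mouth and push it down against the spring, on top of the module already inside, until the catches at both ends snap shut over it. Then set the dust cover on the magazine's rim so that it sits fully down and level, and leave the other things on the worktop where they are.

Things in the scene. Friction and masses are not known exactly. Their poses are not given: they have to be found in the camera images.
- magazine: Magazine, fixed to the worktop at a place and yaw that vary; origin centre of its underside, z up, y along its long side. Dark base 64 x 128 x 8 mm (x, y, z) with two aluminium end channels facing each other, 73 mm high, each guiding one end of the modules. Between them the two long sides are open over y = -26 to +26 mm, so fingers can go down beside the modules.
- mag_mouth (a point): Centre of the magazine's mouth, on its axis in the plane of the rim (73 mm above the worktop); axes as the magazine's. Shaft inside 25 (x) x 69 mm (y), flaring to about 29 x 72 over the top 6 mm; rim outside 35 x 79 mm. A module let go in the mouth comes to rest level on the sloping tops of the catches, its underside about 11 mm below the rim.
- catch_l (a joint): Sprung steel catch, 14 mm wide, mid-way in the +y end wall of the shaft. 0 shut: sticks 5 mm in, flat underside 18 mm below the rim, top sloping from 16.5 (tip) to 7.5 mm below the rim (wall). Up to 0.008 m: pushed back outward, 1 to 3 N. A module pushed down spreads both catches; they snap shut when its top has passed their undersides.
- catch_r (a joint): The same catch at the -y end.
- follower (a joint): Sprung white plate under the modules: 0 with one module stored, grows downward (m), 0.007 with two held under the catches. Spreading the catches takes about 3 N; then the spring resists with 3.5 N rising to 8 N where the catches snap and 12 N at the hard stop at 0.0135, where the upper module's top is 24.5 mm below the rim. Let go, it lifts the modules against the undersides of the catches.
- spare_mid (a point): Centre (3.5 mm above its underside) of the module to load, lying flat and alone on the worktop left or right of the magazine: flat moulded dark block 22 (x) x 66 (y) x 7 mm, about 20 g, two small light pads on top; either end may lead; grasp across the 22 mm. Modules in the black pallet, fixtures and small box are not part of the job.
- cover_grip (a point): Middle of the dust cover's grip bar, 20 mm above the cover's lowest edge. Grey plastic, 45 (x) x 89 mm (y), 50 to 100 g: 3 mm plate, skirt 5 mm deep below its edges, grip bar on top 12 (x) x 40 (y) x 22 mm high, its top 30 mm above the lowest edge. Lies on the worktop, bar up, across the magazine from the loose module. Either way round fits.
- stored_mid (a point): Centre of the module of the same kind that is in the magazine from the start, held under the catches, its long side along the magazine's y; 22 x 66 x 7 mm. Loading pushes it 7 mm further down.
- cover_seat (a point): Centre of the underside of the cover's plate, 15 mm below cover_grip; it lies on the rim, at mag_mouth, when the cover is seated. The skirt then goes down outside the rim with about 2 mm to spare on every side; it widens towards its edge.
- black_tape: Bystander: roll of black tape lying flat, 64 mm across, 19 mm high; origin at the centre of its underside.
- nest: Bystander: cream nest block, 32 x 50 x 13 mm, the nearer of two such blocks on the worktop; origin at the centre of its underside.
Mind the look-alikes: they are no part of the job. What is shaped like the part that bears cover_grip but purple is not meant.

How it is judged:
By the outcome, as a careful person would: the job done as asked, in the order asked, and still so for the second after the job is handed in, with the robot touching nothing.
It also fails if it takes over 61 s, if anything falls off the work surface, if the arm or the gripper's body presses on something with over 40 N, if the wrist force passes 120 N, or if a joint passes its speed limit or range.

## Working session

There is one attempt and no reset: what is moved stays moved. The work goes in short steps, Python scripts to look and compute and a tool call to move; the robot and the scene stay as the last step left them, time stands still between calls to the robot, and variables do not carry over. Pictures are saved under pics/ and viewed, about 8 in all and at most 12, crops included, and the job is handed in when it is done.

Besides the shell and the picture viewer there is one more tool, called after "Request:" as name(argument=value, ...) on one line, values as JSON. play_rows: Moves the arm, as the interface text tells. Its arguments: {"type":"object","properties":{"moves":{"type":"array"},"squeeze":{"type":"number"}},"required":["moves"]}

```bash
mkdir -p pics; cat > h.py <<'E'
from rig import *
import numpy as np, cv2
def shot(n,fn):
    f=grab_frame(n); cv2.imwrite(fn,f["pixels"][:,:,::-1]); 
    np.savez(fn[:-4]+'.npz',K=f["intrinsics"],R=f["R"],t=f["t"]); return f
def load(fn):
    d=np.load(fn[:-4]+'.npz'); return cv2.imread(fn),d['K'],d['R'],d['t']
def ray(d,uv,z):
    K,R,t=[np.asarray(a,float) for a in d]; c=-R.T@t.ravel(); v=R.T@np.linalg.inv(K)@np.array([uv[0],uv[1],1.])
    return c+v*(z-c[2])/v[2]
def proj(d,X):
    K,R,t=[np.asarray(a,float) for a in d]; p=K@(R@np.asarray(X,float)+t.ravel()); return p[:2]/p[2]
E
python3 - <<'E'
from h import *
for n in("top","side"):
    f=shot(n,f'pics/{n}0.png'); R=np.array(f["R"]);print(n,-R.T@np.ravel(f["t"]),R[2],f["intrinsics"][0])
print(sense())
E
```

```text
top [ 475.24184983    4.2534165  1065.48796768] [ 0.0243146  -0.01169317 -0.99963597] [478.01720903   0.         317.57939429]
side [539.93420132 774.60848965 690.13683318] [-0.01358529 -0.7901403  -0.61277544] [396.52010491   0.         329.33549876]
{'clock': 0.1, 'qpos': array([-1.21242850e+00,  3.53549049e-01,  1.63409169e+00,  3.89190721e-05,
        1.15517627e+00, -2.37794497e-03]), 'qvel': array([-0.00153811, -0.00155993, -0.00120432,  0.00077621,  0.00049401,
       -0.00093985]), 'joint_efforts': array([-5.45908115e-04, -6.06359410e+01, -3.42821002e+01, -4.10244024e-05,
        3.96899399e-03,  6.16907357e-06]), 'eef_pos': array([ 220.47879975, -584.35327222,  230.64171984]), 'tcp_rot': array([-3.14036838e+00, -3.84978246e-05,  3.60730012e-01]), 'contact_force': array([ 0.86192243,  0.4655548 , -0.56067443]), 'wrist_torque': array([-0.01337727, -0.05592422,  0.02275349]), 'opening': 0.9996391244765243}
```

View pics/top0.png

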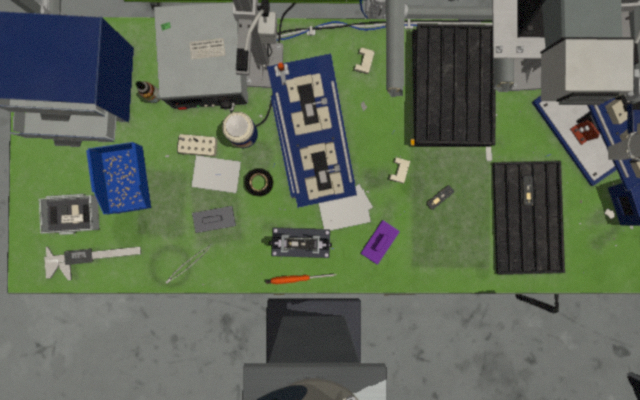

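View pics/side0.png

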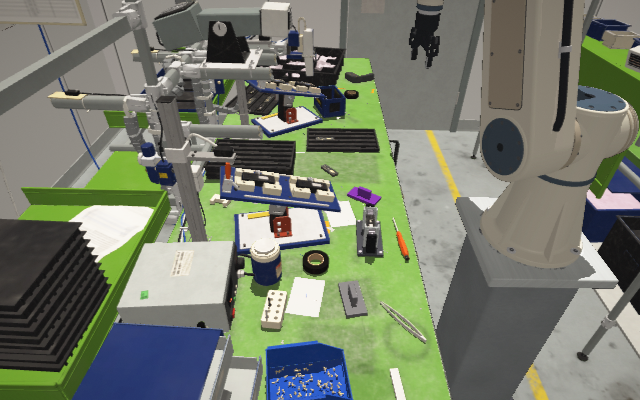

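Top view: the magazine is at about (300,243), the loose module at (441,196), the grey cover at (213,219). The purple look-alike at (380,242) is to be ignored. The side view shows the magazine at (369,232) and the cover at (353,298). Next I zoom in on these.

```bash
python3 - <<'E'
from h import *
t=cv2.imread('pics/top0.png');s=cv2.imread('pics/side0.png')
def c(im,x,y,w,h): return cv2.resize(im[y:y+h,x:x+w],(400,300),interpolation=cv2.INTER_CUBIC)
m=np.vstack([np.hstack([c(t,260,213,80,60),c(t,421,181,40,30)]),np.hstack([c(t,183,197,60,45),c(s,335,195,80,60)])])
cv2.imwrite('pics/m1.png',m)
E
```

```text
(no output)
```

View pics/m1.png

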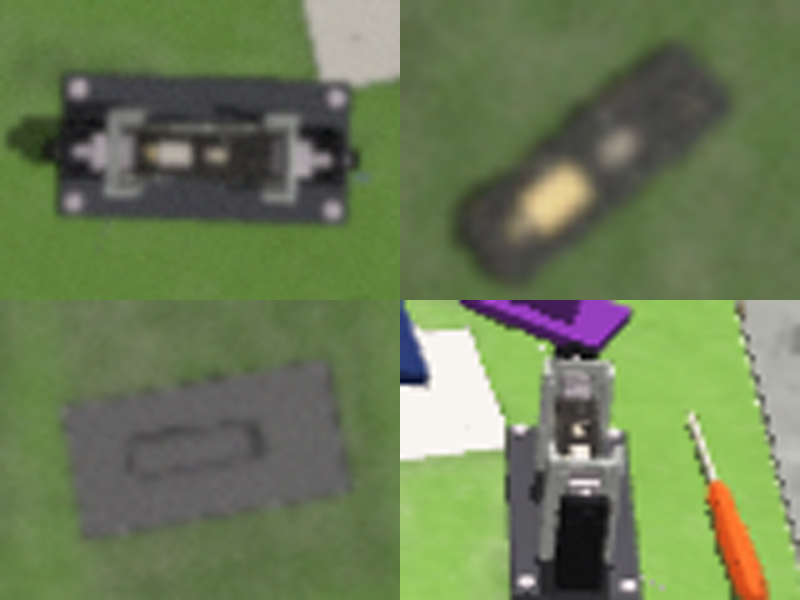

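```bash
cat > m.py <<'E'
from h import *
im,*d=load('pics/top0.png')
def blob(x,y,w,h,zs,name,thr=90):
    r=cv2.resize(im[y:y+h,x:x+w],None,fx=8,fy=8,interpolation=cv2.INTER_CUBIC)
    hsv=cv2.cvtColor(r,cv2.COLOR_BGR2HSV)
    m=(~((hsv[...,0]>30)&(hsv[...,0]<75)&(hsv[...,1]>thr))).astype('uint8')*255
    m=cv2.morphologyEx(m,cv2.MORPH_OPEN,np.ones((15,15)))
    cs,_=cv2.findContours(m,0,2); c=max(cs,key=cv2.contourArea)
    b=cv2.boxPoints(cv2.minAreaRect(c)); b=(b+.5)/8-.5+[x,y]
    P=np.array([ray(d,p,zs)[:2] for p in b])
    e=P-np.roll(P,-1,0); L=np.linalg.norm(e,axis=1); k=int(np.argmax(L))
    print(name,'px',b.mean(0).round(2),'xyz',P.mean(0).round(1),'sides',L[:2].round(1),'long-axis yaw',round(float(np.arctan2(e[k,1],e[k,0])%np.pi),4))
if __name__=="__main__":
    for th in(80,110):
        blob(421,181,40,30,3.5,'module',th);blob(183,197,60,45,4,'cover',th)
    # magazine from crop picks (scale 5, offset 260,213)
    f=lambda u,v:((u+.5)/5-.5+260,(v+.5)/5-.5+213)
    S=[ray(d,f(*p),9)[:2] for p in[(78,88),(337,98),(333,210),(73,201)]]
    print('screws',np.round(S,1).tolist(),'c',np.mean(S,0).round(1))
    Rm=[ray(d,f(*p),73)[:2] for p in[(107,109),(296,114),(293,202),(105,196)]]
    print('rim',np.round(Rm,1).tolist(),'c',np.mean(Rm,0).round(1))
    for Q in(S,Rm):
        v=(Q[0]+Q[3]-Q[1]-Q[2]);print('yaw long',np.arctan2(v[1],v[0]),np.linalg.norm(v)/2)
    blob(255,213,90,60,4,'base')
    B=[ray(d,f(*p),8)[:2] for p in[(64,73),(350,83),(346,223),(58,214)]]
    print(np.round(B,1).tolist(),np.mean(B,0))
    ims,*ds=load('pics/side0.png')
    g=lambda u,v:((u+.5)/5-.5+335,(v+.5)/5-.5+195)
    for p in[(545,462),(628,465),(542,364),(612,364)]: print('side rim',ray(ds,g(p[0]-400,p[1]-300),73).round(1))
    for p in[(527,580),(627,586),(518,434),(614,437)]: print('side screws',ray(ds,g(p[0]-400,p[1]-300),9).round(1))
    # module/cover in side
    sc=cv2.resize(ims[155:185,310:350],(400,300),interpolation=cv2.INTER_CUBIC)
    sd=cv2.resize(ims[270:330,325:385],(300,300),interpolation=cv2.INTER_CUBIC)
    cv2.imwrite('pics/m2.png',np.hstack([sc,sd]))
E
python3 m.py
```

```text
module px [440.04 196.86] xyz [ 523.3 -281.3] sides [69.3 26.2] long-axis yaw 2.1982
cover px [213.03 216.95] xyz [478.  223.3] sides [96.9 80.8] long-axis yaw 1.8585
module px [440.5 195.5] xyz [ 526.4 -282.3] sides [89.3 66.7] long-axis yaw 1.5729
cover px [212.5 219. ] xyz [473.4 224.5] sides [132.4  99.4] long-axis yaw 1.5725
screws [[448.8, 85.3], [444.5, -29.0], [395.2, -27.2], [399.1, 87.4]] c [421.9  29.1]
rim [[441.8, 68.4], [439.7, -10.0], [403.3, -8.8], [405.8, 69.1]] c [422.6  29.7]
yaw long 1.534832243768204 114.53534007052528
yaw long 1.5422233257521145 78.1300125418762
base px [306.69 235.06] xyz [438.1  15.8] sides [167.6  99.8] long-axis yaw 1.5721
[[455.4, 91.6], [451.1, -34.8], [389.4, -33.0], [393.3, 94.0]] [422.3042217   29.46462815]
side rim [445.3  70.5  73. ]
side rim [406.2  71.6  73. ]
side rim [441.8  -3.9  73. ]
side rim [406.5  -4.9  73. ]
side screws [450.2  84.6   9. ]
side screws [401.8  87.5   9. ]
side screws [448.3 -24.6   9. ]
side screws [397.5 -23.5   9. ]
```

View pics/m2.png

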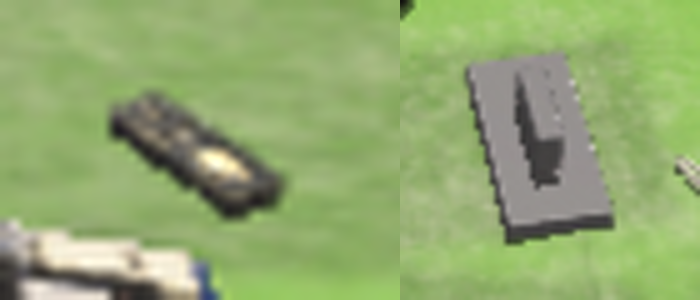

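```bash
cat > m3.py <<'E'
from h import *
def seg(fn,x,y,w,h,z,name,smax,vmax):
    im,*d=load(fn)
    r=cv2.resize(im[y:y+h,x:x+w],None,fx=8,fy=8,interpolation=cv2.INTER_CUBIC).astype(int)
    ex=2*r[...,1]-r[...,0]-r[...,2]
    g=np.median(ex[:24].ravel()); 
    m=(ex<g*smax).astype('uint8')*255
    m=cv2.morphologyEx(m,cv2.MORPH_OPEN,np.ones((25,25)));m=cv2.morphologyEx(m,cv2.MORPH_CLOSE,np.ones((25,25)))
    cs,_=cv2.findContours(m,0,2); c=max(cs,key=cv2.contourArea)
    P=np.array([ray(d,(p+.5)/8-.5+[x,y],z)[:2] for p in c[:,0]],np.float32)
    (cx,cy),wh,a=cv2.minAreaRect(P)
    M=cv2.moments(P.reshape(-1,1,2)); yaw=.5*np.arctan2(2*M['mu11'],M['mu20']-M['mu02'])%np.pi
    print(name,smax,'rect',round(cx,1),round(cy,1),np.round(wh,1),round(a,1),'centroid',round(M['m10']/M['m00'],1),round(M['m01']/M['m00'],1),'yaw',round(yaw,3))
if __name__=="__main__":
  for s in(.4,.5,.6):
    seg('pics/top0.png',421,181,40,30,7,'mod',s,0);seg('pics/top0.png',183,197,60,45,8,'cov',s,0)
    seg('pics/side0.png',315,160,30,20,3.5,'mod side',s,0);seg('pics/side0.png',330,275,45,50,6,'cov side',s,0)
E
python3 m3.py
```

```text
mod 0.4 rect 530.6 -289.1 [22.  42.6] 38.8 centroid 531.1 -289.7 yaw 2.19
cov 0.4 rect 473.6 221.2 [46.3 89.8] 10.1 centroid 473.4 221.3 yaw 1.747
mod side 0.4 rect 526.5 -278.9 [27.8 72.9] 38.0 centroid 527.8 -279.7 yaw 2.202
cov side 0.4 rect 476.3 225.9 [48.7 96.3] 10.2 centroid 476.1 225.9 yaw 1.743
mod 0.5 rect 523.2 -279.6 [23.1 67.5] 38.6 centroid 523.7 -280.3 yaw 2.236
cov 0.5 rect 473.5 221.1 [47.  90.6] 10.2 centroid 473.5 221.3 yaw 1.744
mod side 0.5 rect 526.4 -279.2 [29.1 74.3] 38.2 centroid 527.0 -279.0 yaw 2.201
cov side 0.5 rect 476.3 226.0 [50.2 97.6] 10.3 centroid 476.0 225.9 yaw 1.74
mod 0.6 rect 523.1 -279.6 [24.2 68.6] 38.3 centroid 522.9 -279.6 yaw 2.235
cov 0.6 rect 473.6 221.0 [48.8 91.8] 9.7 centroid 473.5 221.2 yaw 1.742
mod side 0.6 rect 526.3 -279.2 [30.3 75.4] 37.9 centroid 526.0 -279.4 yaw 2.209
cov side 0.6 rect 476.8 226.4 [55.3 99.2] 7.7 centroid 476.3 226.4 yaw 1.721
```

Request:
play_rows(moves=[[[0.014,-0.0065,0.005],[0,0,0],45],[[0.028,-0.0127,0.009],[0,0,0],45],[[0.028,-0.0127,0.009],[0,0,0],45],[[0.028,-0.0127,0.009],[0,0,0],45],[[0.028,-0.0127,0.009],[0,0,0],45],[[0.028,-0.0127,0.009],[0,0,0],45],[[0.028,-0.0127,0.009],[0,0,0],45],[[0.028,-0.0127,0.009],[0,0,0],45],[[0.028,-0.0127,0.009],[0,0,0],45],[[0.028,-0.0127,0.009],[0,0,0],45],[[0.028,-0.0127,0.009],[0,0,0],45],[[0.028,-0.0127,0.009],[0,0,0],45],[[0.028,-0.0127,0.009],[0,0,0],45],[[0.028,-0.0127,0.009],[0,0,0],45],[[0.014,-0.0065,0.005],[0,0,0],45],[[0,0,0],[0,0,0],45]], squeeze=40)

```text
clock: 1.7
eef_pos: [525.1, -277.5, 103.2]
tcp_rot: [-3.14, 0.001, 0.363]
contact_force: [0.3, 0.2, 0.4]
opening: 0.451
```

Request:
play_rows(moves=[[[0,0,0],[0,0,-0.08],45],[[0,0,0],[0,0,-0.145],45],[[0,0,0],[0,0,-0.145],45],[[0,0,0],[0,0,-0.145],45],[[0,0,0],[0,0,-0.145],45],[[0,0,0],[0,0,-0.145],45],[[0,0,0],[0,0,-0.145],45],[[0,0,0],[0,0,-0.145],45],[[0,0,0],[0,0,-0.145],45],[[0,0,0],[0,0,-0.145],45],[[0,0,0],[0,0,-0.145],45],[[0,0,0],[0,0,-0.145],45],[[0,0,0],[0,0,-0.145],45],[[0,0,0],[0,0,-0.06],45],[[0,0,0],[0,0,0],45]])

```text
clock: 3.2
eef_pos: [523.8, -280.3, 104.5]
tcp_rot: [-3.141, 0.0, 2.241]
contact_force: [0.1, -0.5, -0.2]
opening: 0.45
```

Request:
play_rows(moves=[[[0,0,0.015],[0,0,0],45],[[0,0,0.02],[0,0,0],45],[[0,0,0.02],[0,0,0],45],[[0,0,0.02],[0,0,0],45],[[0,0,0.01],[0,0,0],45],[[0,0,0],[0,0,0],45],[[0,0,0],[0,0,0],45]])

```text
clock: 3.9
eef_pos: [524.5, -279.9, 19.3]
tcp_rot: [-3.141, -0.0, 2.24]
contact_force: [0.2, -0.1, 0.4]
opening: 0.448
```

```bash
python3 - <<'E'
from h import *
shot('side','pics/s1.png');shot('top','pics/t1.png');s=cv2.imread('pics/s1.png');t=cv2.imread('pics/t1.png')
s=cv2.resize(s[130:190,300:360],(400,400),interpolation=cv2.INTER_CUBIC);t=cv2.resize(t[165:225,410:470],(400,400),interpolation=cv2.INTER_CUBIC)
cv2.imwrite('pics/m4.png',np.hstack([s,t]));print(sense()['eef_pos'])
E
```

```text
[ 525.08700714 -280.09136898   20.11082128]
```

View pics/m4.png

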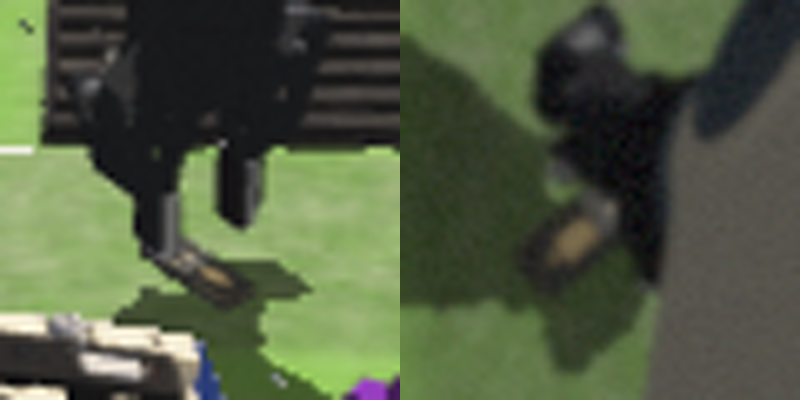

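The pictures show the open fingers astride the module. In the side crop the tips are at about (160,258) and (240,228). I'll compare that with the expected projection.

```bash
python3 - <<'E'
from h import *
im,*d=load('pics/s1.png')
ty=np.array([np.sin(2.24),-np.cos(2.24),0])
for z in(20,23,25):
    for sgn in(-1,1,0): print(z,sgn,((proj(d,np.array([524.5,-279.7,z])+sgn*ty*19)-[300,130])*400/60).round(0))
for p in[(160,258),(240,228),(200,243)]: print(ray(d,np.array(p)*60/400-.4+[300,130],23).round(1))
E
```

```text
20 -1 [228. 223.]
20 1 [165. 249.]
20 0 [197. 236.]
23 -1 [229. 218.]
23 1 [165. 244.]
23 0 [197. 231.]
25 -1 [229. 214.]
25 1 [165. 240.]
25 0 [197. 227.]
[ 542.9 -257.7   23. ]
[ 505.5 -285.1   23. ]
[ 524.4 -271.3   23. ]
```

Request:
play_rows(moves=[[[0,0,0.008],[0,0,0],45],[[0,0,0.006],[0,0,0],45],[[0,0,0.003],[0,0,0],45],[[0,0,0.001],[0,0,0],45],[[0,0,0],[0,0,0],45],[[0,0,0],[0,0,0],45]])

```text
clock: 4.6
eef_pos: [524.6, -279.8, 1.3]
tcp_rot: [3.142, 0.0, 2.241]
contact_force: [-0.6, 1.2, -0.5]
opening: 0.45
```

Request:
play_rows(moves=[[[0,0,0.001],[0,0,0],45],[[0,0,0],[0,0,0],45]])

```text
clock: 4.8
eef_pos: [524.5, -279.7, 0.3]
tcp_rot: [3.142, 0.0, 2.241]
contact_force: [-0.8, 0.3, 0.1]
opening: 0.452
```

Request:
play_rows(moves=[[[0,0,0.001],[0,0,0],45],[[0,0,0],[0,0,0],45]])

```text
clock: 5.0
eef_pos: [524.5, -279.7, -0.8]
tcp_rot: [-3.142, -0.0, 2.241]
contact_force: [-0.2, -0.4, 0.6]
opening: 0.451
```

Request:
play_rows(moves=[[[0,0,-0.001],[0,0,0],36],[[0,0,0],[0,0,0],28],[[0,0,0],[0,0,0],20],[[0,0,0],[0,0,0],10],[[0,0,0],[0,0,0],10],[[0,0,0],[0,0,0],10],[[0,0,0],[0,0,0],10]], squeeze=50)

```text
clock: 5.7
eef_pos: [524.7, -279.8, 0.7]
tcp_rot: [3.141, 0.0, 2.241]
contact_force: [-1.5, 0.2, 5.3]
opening: 0.232
```

Request:
play_rows(moves=[[[0,0,-0.01],[0,0,0],10],[[0,0,-0.02],[0,0,0],10],[[0,0,-0.03],[0,0,0],10],[[0,0,-0.03],[0,0,0],10],[[0,0,-0.02],[0,0,0],10],[[0,0,-0.01],[0,0,0],10],[[0,0,0],[0,0,0.1],10],[[0,0,0],[0,0,0.12],10],[[0,0,0],[0,0,0.12],10],[[0,0,0],[0,0,0.12],10],[[0,0,0],[0,0,0.12],10],[[0,0,0],[0,0,0.12],10],[[0,0,0],[0,0,0],10],[[0,0,0],[0,0,0],10]])

```text
clock: 7.1
eef_pos: [524.3, -279.6, 120.0]
tcp_rot: [-3.141, -0.0, 1.544]
contact_force: [-0.9, -0.1, -0.4]
opening: 0.228
```

```bash
python3 - <<'E'
from h import *
shot('side','pics/s2.png');shot('top','pics/t2.png');s=cv2.imread('pics/s2.png');t=cv2.imread('pics/t2.png')
s=cv2.resize(s[100:180,290:370],(400,400),interpolation=cv2.INTER_CUBIC);t=cv2.resize(t[165:225,410:470],(400,400),interpolation=cv2.INTER_CUBIC)
cv2.imwrite('pics/m5.png',np.hstack([s,t]));q=sense();print(q['eef_pos'],q['tcp_rot'],q['opening'])
E
```

```text
[ 524.38009076 -279.68185263  120.08335623] [-3.14125025e+00 -2.01310055e-04  1.54339903e+00] 0.22873751486145782
```

View pics/m5.png

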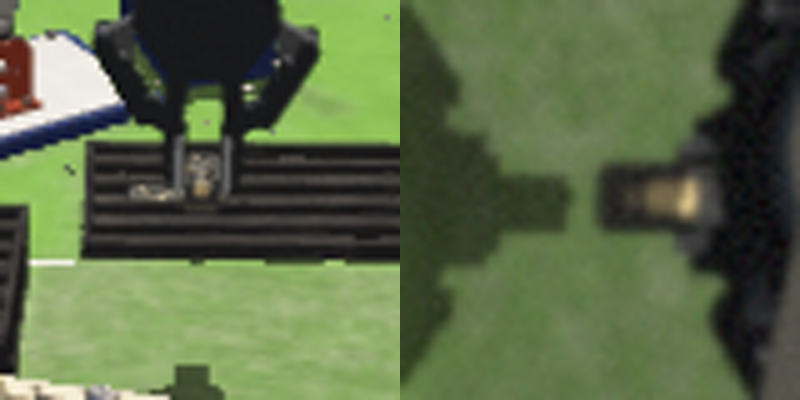

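The module is held between the fingers and lined up with the tool. In the top crop its visible end is at about (600,195). Next I check the grasp offset along its length and the camera bias against the arm.

```bash
python3 - <<'E'
from h import *
im,*d=load('pics/t2.png')
for p in[(600,170),(600,228),(598,198)]: print(ray(d,np.array([(p[0]-400+.5)*.15-.5+410,(p[1]+.5)*.15-.5+165]),123).round(1))
im,*d=load('pics/s2.png')
for p in[(187,208),(218,208)]: print('side low edge front',ray(d,np.array([(p[0]+.5)*.2-.5+290,(p[1]+.5)*.2-.5+100]),120).round(1))
# intensity profile along y in t2
g=cv2.cvtColor(cv2.imread('pics/t2.png'),6); print(g[190:199,432:446])
E
```

```text
[ 531.4 -248.3  123. ]
[ 514.1 -248.2  123. ]
[ 523.  -247.7  123. ]
side low edge front [ 534.3 -253.7  120. ]
side low edge front [ 516.1 -254.5  120. ]
[[107 109 111 116 113 113 105  97  68  52  46  44  49  48]
 [ 80  85  88 102 110 106 103  83  52  43  39  36  39  30]
 [ 65  61  72  95 107 106 104  77  52  38  42  38  43  44]
 [ 59  58  60  77 100 106 101  78  51  38  38  47  53  55]
 [ 60  56  50  72  94 105  98  72  47  40  37  46  66  60]
 [ 57  57  60  77  98 105  98  71  50  36  40  46  59  62]
 [ 54  55  63  92 105 108  99  70  50  44  30  40  49  46]
 [ 58  58  68  96 104 108 100  75  51  39  36  42  41  34]
 [ 60  57  70  97 105 107 102  79  58  39  43  38  42  39]]
```

Request:
play_rows(moves=[[[0.0135,-0.005,0],[0,0,0],10],[[0.028,-0.01,0],[0,0,0],10],[[0.028,-0.01,0],[0,0,0],10],[[0.028,-0.01,0],[0,0,0],10],[[0.028,-0.01,0],[0,0,0],10],[[0.028,-0.01,0],[0,0,0],10],[[0.028,-0.01,0],[0,0,0],10],[[0.028,-0.01,0],[0,0,0],10],[[0.028,-0.01,0],[0,0,0],10],[[0.028,-0.01,0],[0,0,0],10],[[0.028,-0.01,0],[0,0,0],10],[[0.0135,-0.005,0],[0,0,0],10],[[0,0,0.015],[0,0,0],10],[[0,0,0.015],[0,0,0],10],[[0,0,0],[0,0,0],10],[[0,0,0],[0,0,0],10]])

```text
clock: 8.8
eef_pos: [423.1, 30.6, 90.4]
tcp_rot: [-3.141, 0.0, 1.542]
contact_force: [0.4, -0.7, -0.7]
opening: 0.233
```

```bash
python3 - <<'E'
from h import *
shot('side','pics/s3.png');shot('top','pics/t3.png');s=cv2.imread('pics/s3.png');t=cv2.imread('pics/t3.png')
s=cv2.resize(s[190:260,335:405],(400,400),interpolation=cv2.INTER_CUBIC);t=cv2.resize(t[213:273,270:330],(400,400),interpolation=cv2.INTER_CUBIC)
cv2.imwrite('pics/m6.png',np.hstack([s,t]));q=sense();print(q['eef_pos'],q['tcp_rot'],q['opening'])
E
```

```text
[423.94537281  30.5059944   90.85978168] [ 3.14093488e+00 -1.13181891e-04  1.54100734e+00] 0.23167457504050024
```

View pics/m6.png

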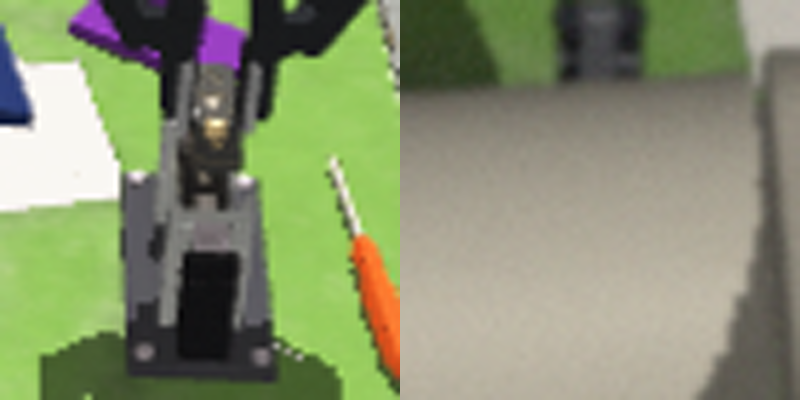

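Request:
play_rows(moves=[[[0,0,0.008],[0,0,0],10],[[0,0,0.006],[0,0,0],10],[[0,0,0.003],[0,0,0],10],[[0,0,0.002],[0,0,0],10],[[0,0,0],[0,0,0],10]])

```text
clock: 9.4
eef_pos: [423.5, 30.4, 70.9]
tcp_rot: [-3.141, 0.0, 1.541]
contact_force: [0.5, -0.6, -0.1]
opening: 0.232
```

Request:
play_rows(moves=[[[0,0,0.002],[0,0,0],10],[[0,0,0.001],[0,0,0],10],[[0,0,0],[0,0,0],10]])

```text
clock: 9.7
eef_pos: [423.8, 30.4, 68.2]
tcp_rot: [-3.142, 0.0, 1.541]
contact_force: [-0.4, -0.1, 0.7]
opening: 0.229
```

Request:
play_rows(moves=[[[0,0,0.002],[0,0,0],10],[[0,0,0.001],[0,0,0],10],[[0,0,0],[0,0,0],10]])

```text
clock: 10.0
eef_pos: [423.7, 30.4, 65.1]
tcp_rot: [-3.141, 0.0, 1.541]
contact_force: [0.9, -0.4, -0.8]
opening: 0.23
```

Request:
play_rows(moves=[[[0,0,0.001],[0,0,0],10],[[0,0,0.001],[0,0,0],10],[[0,0,0.001],[0,0,0],10],[[0,0,0],[0,0,0],10]])

```text
clock: 10.4
eef_pos: [423.9, 30.5, 62.2]
tcp_rot: [3.141, -0.0, 1.541]
contact_force: [-0.2, 0.3, -0.2]
opening: 0.23
```

Request:
play_rows(moves=[[[0,0,0.001],[0,0,0],10],[[0,0,0.001],[0,0,0],10],[[0,0,0.001],[0,0,0],10],[[0,0,0],[0,0,0],10]])

```text
clock: 10.8
eef_pos: [424.0, 30.4, 59.3]
tcp_rot: [3.141, 0.0, 1.541]
contact_force: [1.2, 0.6, 2.3]
opening: 0.229
```

Request:
play_rows(moves=[[[0,0,0.001],[0,0,0],10],[[0,0,0.001],[0,0,0],10],[[0,0,0.001],[0,0,0],10],[[0,0,0],[0,0,0],10]])

```text
clock: 11.2
eef_pos: [423.7, 30.4, 56.1]
tcp_rot: [-3.141, 0.0, 1.541]
contact_force: [2.4, 0.8, 0.1]
opening: 0.234
```

Request:
play_rows(moves=[[[0,0.0005,0.001],[0,0,0],10],[[0,0,0.001],[0,0,0],10],[[0,0,0.001],[0,0,0],10],[[0,0,0.001],[0,0,0],10],[[0,0,0],[0,0,0],10]])

```text
clock: 11.7
eef_pos: [423.9, 30.4, 52.1]
tcp_rot: [-3.141, 0.0, 1.541]
contact_force: [-2.0, 0.6, 4.6]
opening: 0.229
```

Request:
play_rows(moves=[[[0,0,0.001],[0,0,0],10],[[0,0,0.001],[0,0,0],10],[[0,0,0.001],[0,0,0],10],[[0,0,0],[0,0,0],10]])

```text
clock: 12.1
eef_pos: [423.9, 30.4, 49.2]
tcp_rot: [-3.141, 0.0, 1.541]
contact_force: [-1.8, -0.1, 6.2]
opening: 0.23
```

Request:
play_rows(moves=[[[0,0,0.001],[0,0,0],10],[[0,0,0.001],[0,0,0],10],[[0,0,0.001],[0,0,0],10],[[0,0,0],[0,0,0],10]])

```text
clock: 12.5
eef_pos: [423.9, 30.4, 46.3]
tcp_rot: [-3.141, 0.0, 1.541]
contact_force: [-2.6, 0.6, 9.1]
opening: 0.226
```

Request:
play_rows(moves=[[[0,0,0.001],[0,0,0],10],[[0,0,0.001],[0,0,0],10],[[0,0,0.0005],[0,0,0],10],[[0,0,0],[0,0,0],10],[[0,0,0],[0,0,0],10]])

```text
clock: 13.0
eef_pos: [423.9, 30.4, 43.9]
tcp_rot: [-3.141, 0.0, 1.541]
contact_force: [-2.9, -0.1, 9.3]
opening: 0.233
```

Request:
play_rows(moves=[[[0,0,0],[0,0,0],30],[[0,0,0],[0,0,0],40],[[0,0,0],[0,0,0],40],[[0,0,0],[0,0,0],40]])

```text
clock: 13.4
eef_pos: [424.1, 30.4, 43.6]
tcp_rot: [-3.141, 0.0, 1.541]
contact_force: [-0.8, -0.7, 0.4]
opening: 0.402
```

Request:
play_rows(moves=[[[0,0,-0.008],[0,0,0],40],[[0,0,-0.02],[0,0,0],40],[[0,0,-0.03],[0,0,0],40],[[0,0,-0.03],[0,0,0],40],[[0,0,-0.022],[0,0,0],40],[[0.015,0.0035,0],[0,0,-0.02],40],[[0.027,0.0063,0],[0,0,0],40],[[0.027,0.0063,0],[0,0,0],40],[[0.027,0.0063,0],[0,0,0],40],[[0.027,0.0063,0],[0,0,0],40],[[0.027,0.0063,0],[0,0,0],40],[[0.027,0.0063,0],[0,0,0],40],[[0.016,0.0037,0],[0,0,0],40],[[0,0,0],[0,0,-0.085],40],[[0,0,0],[0,0,-0.1],40],[[0,0,0],[0,0,0],40]])

```text
clock: 15.0
eef_pos: [471.3, 222.7, 153.9]
tcp_rot: [-3.141, 0.0, 1.748]
contact_force: [-0.7, 0.0, -0.3]
opening: 0.402
```

```bash
python3 - <<'E'
from h import *
shot('side','pics/s4.png');shot('top','pics/t4.png');s=cv2.imread('pics/s4.png');t=cv2.imread('pics/t4.png')
s=cv2.resize(s[195:255,335:415],(400,300),interpolation=cv2.INTER_CUBIC);T=cv2.resize(t[213:273,260:340],(400,300),interpolation=cv2.INTER_CUBIC)
u=cv2.resize(t[190:250,173:253],(400,300),interpolation=cv2.INTER_CUBIC); v=cv2.resize(cv2.imread('pics/s4.png')[260:335,310:410],(400,300),interpolation=cv2.INTER_CUBIC)
cv2.imwrite('pics/m7.png',np.vstack([np.hstack([s,T]),np.hstack([v,u])]));q=sense();print(q['eef_pos'],q['tcp_rot'],q['opening'])
E
```

```text
[471.41176454 222.56317862 153.94340003] [-3.14150188e+00  9.93212120e-05  1.74275539e+00] 0.4011754507330087
```

View pics/m7.png

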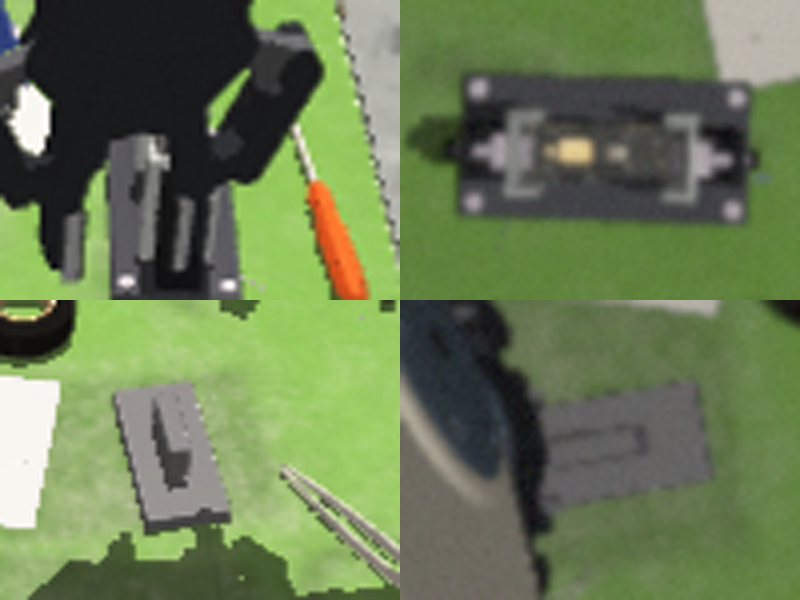

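Request:
play_rows(moves=[[[-0.0015,0.0034,0.01],[0,0,0],40],[[0,0,0.03],[0,0,0],40],[[0,0,0.03],[0,0,0],40],[[0,0,0.03],[0,0,0],40],[[0,0,0.02],[0,0,0],40],[[0,0,0.01],[0,0,0],40],[[0,0,0.007],[0,0,0],40],[[0,0,0.005],[0,0,0],40],[[0,0,0],[0,0,0],40]])

```text
clock: 16.0
eef_pos: [475.3, 222.0, 11.8]
tcp_rot: [3.141, -0.0, 1.745]
contact_force: [0.0, -0.1, -0.0]
opening: 0.399
```

Request:
play_rows(moves=[[[0,0,0],[0,0,0],30],[[0,0,0],[0,0,0],22],[[0,0,0],[0,0,0],16],[[0,0,0],[0,0,0],10],[[0,0,0],[0,0,0],4],[[0,0,0],[0,0,0],0],[[0,0,0],[0,0,0],0]], squeeze=40)

```text
clock: 16.7
eef_pos: [475.5, 222.2, 12.4]
tcp_rot: [3.141, -0.0, 1.746]
contact_force: [-1.1, -0.1, 5.8]
opening: 0.129
```

Request:
play_rows(moves=[[[0,0,-0.005],[0,0,0],0],[[0,0,-0.015],[0,0,0],0],[[0,0,-0.03],[0,0,0],0],[[0,0,-0.03],[0,0,0],0],[[0,0,-0.02],[0,0,0],0],[[0,0,-0.01],[0,0,0],0],[[0,0,0],[0,0,0.055],0],[[0,0,0],[0,0,0.1],0],[[0,0,0],[0,0,0.05],0],[[0,0,0],[0,0,0],0],[[0,0,0],[0,0,0],0]])

```text
clock: 17.8
eef_pos: [474.8, 221.8, 121.4]
tcp_rot: [-3.141, 0.0, 1.542]
contact_force: [0.6, -0.3, -0.4]
opening: 0.128
```

```bash
python3 - <<'E'
from h import *
shot('side','pics/s5.png');shot('top','pics/t5.png');s=cv2.imread('pics/s5.png');t=cv2.imread('pics/t5.png')
s=cv2.resize(s[200:300,300:400],(400,400),interpolation=cv2.INTER_CUBIC);t=cv2.resize(t[180:260,180:260],(400,400),interpolation=cv2.INTER_CUBIC)
cv2.imwrite('pics/m8.png',np.hstack([s,t]));q=sense();print(q['eef_pos'],q['tcp_rot'],q['opening'])
E
```

```text
[474.93026229 221.89613776 121.50521082] [-3.14110805e+00  2.35577755e-04  1.54203462e+00] 0.13375839095813483
```

View pics/m8.png

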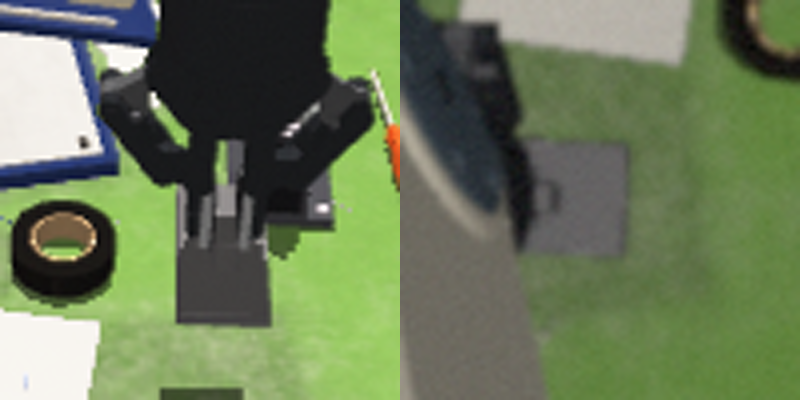

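```bash
python3 - <<'E'
from h import *
im,*d=load('pics/s5.png'); it,*dt=load('pics/t5.png')
a=np.array([.029,.9996,0]);b=np.array([.9996,-.029,0]);c=np.array([474.9,221.9,0])
for zz,ex in((110.2,0),(118.2,0)):
  for u in(-44.5,44.5):
    for w in(-22.5,22.5):
      X=c+a*u+b*w+[0,0,zz]; print(zz,u,w,'side',((proj(d,X)-[300,200])*4).round(0),'top',((proj(dt,X)-[180,180])*5).round(0)+[400,0])
for u in(-20,20):
  X=c+a*u+[0,0,140.2];print('bar top',u,((proj(d,X)-[300,200])*4).round(0),((proj(dt,X)-[180,180])*5+[400,0]).round(0))
E
```

```text
110.2 -44.5 -22.5 side [263. 191.] top [624. 251.]
110.2 -44.5 22.5 side [176. 187.] top [627. 139.]
110.2 44.5 -22.5 side [271. 321.] top [400. 245.]
110.2 44.5 22.5 side [176. 318.] top [404. 132.]
118.2 -44.5 -22.5 side [264. 179.] top [620. 252.]
118.2 -44.5 22.5 side [177. 176.] top [624. 138.]
118.2 44.5 -22.5 side [272. 310.] top [394. 245.]
118.2 44.5 22.5 side [177. 306.] top [398. 131.]
bar top -20 [224. 180.] [548. 193.]
bar top 20 [226. 238.] [444. 190.]
```

Request:
play_rows(moves=[[[-0.0126,-0.003,0],[0,0,0],0],[[-0.024,-0.0056,0],[0,0,0],0],[[-0.024,-0.0056,0],[0,0,0],0],[[-0.024,-0.0056,0],[0,0,0],0],[[-0.024,-0.0056,0],[0,0,0],0],[[-0.024,-0.0056,0],[0,0,0],0],[[-0.024,-0.0056,0],[0,0,0],0],[[-0.024,-0.0056,0],[0,0,0],0],[[-0.0126,-0.0028,0],[0,0,0],0],[[0,0,0.015],[0,0,0],0],[[0,0,0.013],[0,0,0],0],[[0,0,0],[0,0,0],0],[[0,0,0],[0,0,0],0]])

```text
clock: 19.2
eef_pos: [424.2, 30.2, 93.9]
tcp_rot: [-3.141, 0.0, 1.541]
contact_force: [0.1, -1.0, -1.0]
opening: 0.124
```

```bash
python3 - <<'E'
from h import *
shot('side','pics/s6.png');shot('top','pics/t6.png');s=cv2.imread('pics/s6.png')
cv2.imwrite('pics/m9.png',cv2.resize(s[180:260,325:415],(720,640)[:2],interpolation=cv2.INTER_CUBIC)[:600]);q=sense();print(q['eef_pos'],q['tcp_rot'],q['opening'])
im,*d=load('pics/s6.png')
a=np.array([.029,.9996,0]);b=np.array([.9996,-.029,0]);
def pr(x,y,z): return ((proj(d,[x,y,z])-[325,180])*8).round(0)
c=np.array([424.3,30,0])
for w in(-22.5,22.5): print('cover low near',pr(*(c+a*44.5+b*w+[0,0,82])))
for w in(-32,32): print('base top near',pr(*(c+a*64+b*w+[0,0,8])))
for w in(-17.5,17.5): print('rim near',pr(*(c+a*39.5+b*w+[0,0,73])))
E
```

```text
[424.72300785  30.31533171  94.28658675] [ 3.14090709e+00 -8.62642576e-05  1.54109495e+00] 0.13345052473978022
cover low near [456. 366.]
cover low near [302. 360.]
base top near [467. 595.]
base top near [255. 587.]
rim near [435. 377.]
rim near [316. 373.]
```

View pics/m9.png

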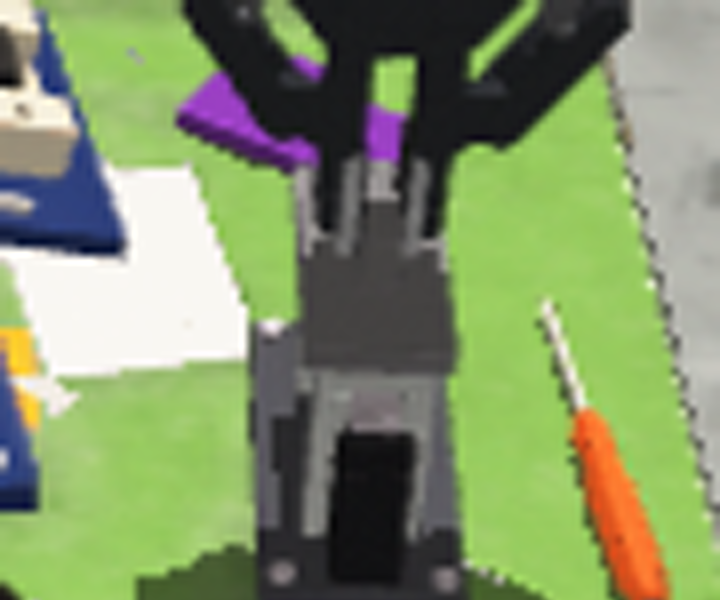

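```bash
python3 - <<'E'
from h import *
im,*d=load('pics/s6.png')
a=np.array([.032,.9995,0]);b=np.array([.9995,-.032,0]);c=np.array([424.3,30,0])
def pr(X): return ((proj(d,X)-[325,180]+.5)*8-.5).round(0)
for u,w in((57.2,-24.8),(57.2,24.8),(-57.2,24.8)): print('screw',u,w,pr(c+a*u+b*w+[0,0,9]))
for z in(60,40,20):
  for w in(-17.5,17.5): print('chan',z,pr(c+a*39.5+b*w+[0,0,z]))
for y in(30,32): print(pr([424.3,y,9]),pr([425.3,y,9]))
E
```

```text
screw 57.2 -24.8 [445. 579.]
screw 57.2 24.8 [281. 572.]
screw -57.2 24.8 [272. 328.]
chan 60 [434. 414.]
chan 60 [316. 409.]
chan 40 [427. 463.]
chan 40 [311. 458.]
chan 20 [421. 511.]
chan 20 [306. 507.]
[354. 448.] [351. 448.]
[355. 452.] [352. 452.]
```

```bash
python3 - <<'E'
from h import *
im,*d=load('pics/side0.png')
for p in[(107,242),(213,228)]: print(ray(d,np.array([(p[0]+.5)/5-.5+325,(p[1]+.5)/5-.5+270]),0).round(1))
yw=1.745;a=np.array([np.cos(yw),np.sin(yw)]);b=np.array([np.sin(yw),-np.cos(yw)])
for w in(22.5,-22.5): print(np.array([475,221.2])+a*44.5+b*w)
im,*d=load('pics/s6.png')
for z in(82,79): print([ray(d,np.array([(p[0]+.5)/8-.5+325,(p[1]+.5)/8-.5+180]),z).round(1) for p in[(302,367),(457,373)]])
E
```

```text
[490.  273.1   0. ]
[445.5 265.4   0. ]
[489.44654529 268.92627504]
[445.12762598 261.12669871]
[array([449.3,  75.3,  82. ]), array([404.1,  76.8,  82. ])]
[array([448.9,  71.9,  79. ]), array([403.5,  73.3,  79. ])]
```

Request:
play_rows(moves=[[[-0.0009,-0.0003,0.002],[0,0,0],0],[[0,0,0.003],[0,0,0],0],[[0,0,0.002],[0,0,0],0],[[0,0,0.001],[0,0,0],0],[[0,0,0],[0,0,0],0]])

```text
clock: 19.8
eef_pos: [423.9, 29.3, 85.6]
tcp_rot: [-3.141, 0.0, 1.541]
contact_force: [0.2, -0.5, -0.6]
opening: 0.128
```

Request:
play_rows(moves=[[[0,0,0.001],[0,0,0],0],[[0,0,0.001],[0,0,0],0],[[0,0,0],[0,0,0],0]])

```text
clock: 20.1
eef_pos: [424.0, 29.4, 83.7]
tcp_rot: [-3.142, -0.0, 1.541]
contact_force: [-0.2, -0.9, -1.8]
opening: 0.13
```

Request:
play_rows(moves=[[[0,0,0.001],[0,0,0],0],[[0,0,0.001],[0,0,0],0],[[0,0,0],[0,0,0],0]])

```text
clock: 20.4
eef_pos: [423.9, 29.3, 81.7]
tcp_rot: [-3.141, 0.0, 1.541]
contact_force: [-0.6, -0.4, -0.7]
opening: 0.125
```

Request:
play_rows(moves=[[[0,0,0.001],[0,0,0],0],[[0,0,0],[0,0,0],0]])

```text
clock: 20.6
eef_pos: [424.1, 29.3, 80.8]
tcp_rot: [3.141, -0.0, 1.541]
contact_force: [-0.4, -0.5, 0.6]
opening: 0.13
```

Request:
play_rows(moves=[[[0,0,0.001],[0,0,0],0],[[0,0,0],[0,0,0],0]])

```text
clock: 20.8
eef_pos: [424.2, 29.3, 80.6]
tcp_rot: [3.141, -0.0, 1.541]
contact_force: [-5.1, 0.3, 17.4]
opening: 0.128
```

Request:
play_rows(moves=[[[0,0,0.001],[0,0,0],0],[[0,0,0],[0,0,0],0]])

```text
clock: 21.0
eef_pos: [424.2, 29.3, 80.4]
tcp_rot: [3.141, -0.0, 1.541]
contact_force: [-8.4, -0.6, 33.6]
opening: 0.128
```

Request:
play_rows(moves=[[[0,0,-0.0018],[0,0,0],0],[[0,0,0],[0,0,0],12],[[0,0,0],[0,0,0],18],[[0,0,0],[0,0,0],24],[[0,0,0],[0,0,0],32],[[0,0,0],[0,0,0],36],[[0,0,0],[0,0,0],36]])

```text
clock: 21.7
eef_pos: [424.0, 29.3, 80.5]
tcp_rot: [-3.141, -0.0, 1.541]
contact_force: [0.4, -1.1, 0.6]
opening: 0.364
```

Request:
play_rows(moves=[[[0,0,-0.005],[0,0,0],36],[[0,0,-0.015],[0,0,0],36],[[0,0,-0.03],[0,0,0],36],[[0,0,-0.03],[0,0,0],36],[[-0.015,0,-0.01],[0,0,0],36],[[-0.03,0,0],[0,0,0],36],[[-0.03,0,0],[0,0,0],36],[[-0.03,0,0],[0,0,0],36],[[-0.03,0,0],[0,0,0],36],[[-0.03,0,0],[0,0,0],36],[[-0.03,0,0],[0,0,0],36],[[-0.015,0,0],[0,0,0],36],[[0,0,0],[0,0,0],36]])

```text
clock: 23.0
eef_pos: [417.8, -182.2, 171.0]
tcp_rot: [3.141, 0.0, 1.539]
contact_force: [-0.1, -0.7, -0.1]
opening: 0.36
```

```bash
python3 - <<'E'
from h import *
shot('side','pics/s7.png');shot('top','pics/t7.png');s=cv2.imread('pics/s7.png');t=cv2.imread('pics/t7.png')
def c(im,x,y,w,h,W,H): return cv2.resize(im[y:y+h,x:x+w],(W,H),interpolation=cv2.INTER_CUBIC)
cv2.imwrite('pics/m10.png',np.vstack([np.hstack([c(s,335,190,70,70,400,400),c(t,265,208,70,70,400,400)]),np.hstack([c(t,160,100,320,160,400,200),c(s,230,120,240,120,400,200)])]))
im,*d=load('pics/s7.png');_,*dt=load('pics/t7.png')
a=np.array([.032,.9995,0]);b=np.array([.9995,-.032,0]);C=np.array([424.1,29.5,0]);k=400/70
for u in(-44.5,44.5):
  for w in(-22.5,22.5):
    for z in(68,76): print(u,w,z,'side',((proj(d,C+a*u+b*w+[0,0,z])-[335,190]+.5)*k).round(0),'top',((proj(dt,C+a*u+b*w+[0,0,z])-[265,208]+.5)*k+[400,0]).round(0))
E
```

```text
-44.5 -22.5 68 side [254.  98.] top [722. 268.]
-44.5 -22.5 76 side [256.  84.] top [722. 269.]
-44.5 22.5 68 side [153.  94.] top [726. 144.]
-44.5 22.5 76 side [154.  80.] top [726. 145.]
44.5 -22.5 68 side [268. 232.] top [477. 260.]
44.5 -22.5 76 side [270. 217.] top [476. 261.]
44.5 22.5 68 side [159. 228.] top [482. 136.]
44.5 22.5 76 side [161. 213.] top [480. 137.]
```

View pics/m10.png

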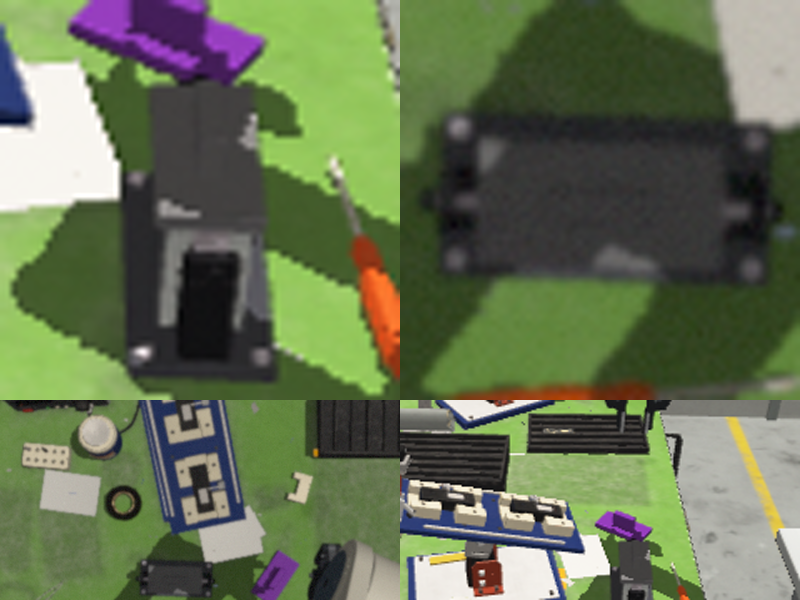

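The shadow hides detail. I'll back the arm off and look once more.

Request:
play_rows(moves=[[[-0.03,0,-0.01],[0,0,0],36],[[-0.03,0,-0.01],[0,0,0],36],[[-0.03,0,-0.01],[0,0,0],36],[[-0.03,0,-0.01],[0,0,0],36],[[-0.03,0,-0.01],[0,0,0],36],[[-0.03,0,-0.01],[0,0,0],36],[[-0.03,0,0],[0,0,0],36],[[-0.03,0,0],[0,0,0],36],[[-0.02,0,0],[0,0,0],36],[[0,0,0],[0,0,0],36]])

```text
clock: 24.1
eef_pos: [410.4, -441.4, 230.5]
tcp_rot: [3.141, 0.0, 1.54]
contact_force: [1.0, 0.5, 0.2]
opening: 0.361
```

```bash
python3 - <<'E'
from h import *
shot('side','pics/s8.png');shot('top','pics/t8.png');s=cv2.imread('pics/s8.png');t=cv2.imread('pics/t8.png')
def c(im,x,y,w,h,W,H): return cv2.resize(im[y:y+h,x:x+w],(W,H),interpolation=cv2.INTER_CUBIC)
cv2.imwrite('pics/m11.png',np.hstack([c(s,335,190,70,70,400,400),c(t,265,208,70,70,400,400)]))
E
```

```text
(no output)
```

View pics/m11.png

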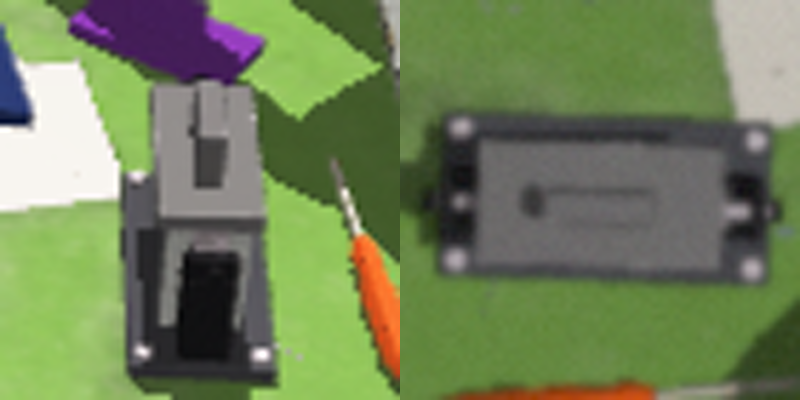

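The last picture shows the cover square and level on the rim. Its near top corners are at about (162,216) and (264,218), where the seated pose predicts (161,213) and (270,217). The bystanders look undisturbed.

```bash
python3 -c "
from rig import *
print(sign_off())"
```

```text
the job is handed in; nothing more can be done
None
```

The magazine is topped up, the dust cover is on its rim, and the job was handed in at about 24 s of the 61 s allowed.

- **Module:** I gripped the loose module across its 22 mm and lowered it into the mouth without touching the rim. I then pushed it to about 22 mm below the rim. The force rose to about 9 N, which fits the spring past the snap point. After release, the top view showed the module straight in the shaft and both catches back in their shut positions. That view cannot show its height under the catches, so the snap is inferred from the force and depth.
- **Cover:** I set the grey cover down without catching the skirt on the rim. It made firm contact within about 0.7 mm of the expected seated height, and I pressed it to 34 N (wrist reading). The final pictures show it level and square, with its visible corners within about 1 px of the seated pose. The picture check alone is good to about 2 to 3 mm.
- **Disagreement:** The two cameras differed by 2 to 4 mm on some y positions, so I took a middle value, and the cover went on without resistance. The gripper opening also read about 10% less than the nominal widths.
- **Other items:** The tape, nest, purple look-alike and other things were not touched, and the arm ended clear of everything.

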